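# Wedge up the sagging book deck

## Task

The loaded book deck sags at its front edge: push the wooden wedge, thin end first, under the brass edge between the two red marks, square to the edge, until it jams tight and carries the edge. Feel for it and stop there: do not force it and jack the deck up hard. Leave the wedge jammed with nothing touching it, do not lean on the deck or its books, and leave the tape roll, stamp, mug and glue bottle where they are.

Things in the scene. Friction and masses are not known exactly. Their poses are not given: they have to be found in the camera images.
- rack: Book deck: wooden board 370 mm wide, 280 deep, hinged at the back on a fixed dark steel post, loaded with two stacks of dark books (up to 160 mm above the table, 50 mm back from the front). Origin on the table below the middle of its front face; +x level, square to the edge, in under the deck (the way the wedge goes), +y along the edge, +z up. Nothing is under it.
- edge_mid (a point): Point on the table below the middle of the brass edge (7 mm inside the deck's origin). The edge is a round brass bar, 14 mm thick, along the whole front. The clear gap below it is 10 to 20 mm, differs each time (setting of the deck, weight of the books) and is not measured. Springy: the edge rises 1 mm per 20 N of upward load. Board top about 40 mm above the table.
- mark (a point): Point on the table below one of the two red marks on the board's front, 55 mm along the edge from the middle (the +y one; the other is as far on the -y side).
- wedge: Loose pale wooden wedge, 120 mm long, 34 wide, about 0.12 kg, lying flat; its height falls evenly from 30 mm at the thick end to 6 mm at the thin end (1 in 5). Origin in the middle of its underside; +x points to the thin end, +z up. Once jammed it stays; it does not spring back out.
- heel (a point): Middle of the wedge's thick end face (green), 15 mm above its underside. Pushed here, the wedge slides at about 1 N; once it meets the edge the force climbs 1 to 3 N per mm. A push whose level part along the wedge is about 14 N (12 to 16), not pressing it down, leaves it properly tight; beyond about 20 N it is being forced.
- wedge_tip (a point): Middle of the lower edge of the wedge's thin end (60 mm from the wedge's origin along its +x).
- tape_roll: Roll of tan packing tape lying flat, 72 mm across, 36 mm high; origin under its centre. Bystander.
- stamp: Red rubber stamp standing upright, 36 mm across, 68 mm high; origin under its centre. Bystander.
- mug: Blue mug, 80 mm across, 90 mm high, handle to its +y; origin under its centre. Bystander.
- glue: White glue bottle with an orange cap, 52 mm across, 130 mm high; origin under its centre. Bystander.
Things that resemble listed ones, but are neither listed nor needed, are in the scene too. What is shaped like the wedge but purple or turquoise is not meant.

How it is judged:
On the way:
1. the thin end of the wedge is at least 10 mm past the front of the deck, flat, square to the edge (within 12 degrees) and between the red marks (x of wedge_tip in the frame of rack above 0.01 m and y of wedge_tip in the frame of rack between -0.045 and 0.045 m and angle between the x axis of wedge and the x axis of rack, either way round below 0.21 rad and angle between wedge's own z axis and vertical below 0.1 rad), for 0.1 s.
At the end, for the whole second after the job is handed in: the wedge is jammed under the front edge, pressed on by the deck with at least 4 N by itself, thin end in, at least 15 mm past the front, its tip within 45 mm of the middle of the edge, square to it within 12 degrees, flat on the table and at rest (contact force between wedge and rack above 4 N and x of wedge_tip in the frame of rack above 0.015 m and y of wedge_tip in the frame of rack between -0.045 and 0.045 m and angle between the x axis of wedge and the x axis of rack, either way round below 0.21 rad and angle between wedge's own z axis and vertical below 0.1 rad and linear speed of wedge below 0.01 m/s); the robot touches nothing.
It fails at once if the wedge is forced: it presses on the deck with more than 22 N (contact force between wedge and rack above 22 N).
It fails at once if the robot leans on the deck, its post or its books with more than 6 N (contact force between any of the fingers, the arm and rack above 6 N).
It fails at once if the tape roll, stamp, mug or glue bottle is moved more than 20 mm (distance of any of tape_roll, stamp, mug, glue from where it was at the start of the episode above 0.02 m).
It also fails if it takes over 64 s, if anything falls off the work surface, if the arm or the gripper's body presses on something with over 40 N, if the wrist force passes 120 N, or if a joint passes its speed limit or range.

## Robot

A 6-joint arm with a two-finger parallel gripper is mounted at the origin on the work surface. World frame = base frame: x ahead of the robot, y to its left, z up, the work surface at z = 0. Lengths are in m, angles in rad, forces in N, time in s.
With the tool pointing down it reaches from about 0.375 to 0.925 m from the base axis. Payload 5.7 kg.
Tool frame: the origin (TCP) lies midway between the tips of the shut fingers; the grasp point (between the pads) lies 19 mm behind it; z points along the fingers, y is the line along which they close (so a half turn about z gives the same grasp; the last joint's range is limited). The gripper opens to 88 mm and grips with 3 to 60 N. Pads are 20 mm wide; open, the fingers measure 115 mm over their backs; the gripper's body (75 mm by 178 mm) begins 61 mm behind the grasp point.
Start: joints at [1.161, 0.359, 1.51, -0, 1.272, -0.115], TCP at [0.174, 0.574, 0.223] pointing down, gripper open.
Joint ranges: [-2.97, 2.97], [-1.01, 2.36], [0.21, 2.38], [-0.96, 4.11], [0.2, 2.71], [-2.98, 2.98]. Speed limits (rad/s): [2.39, 2.39, 3.14, 3.14, 3.14, 3.14].

## Interface

Orientations are given as a unit quaternion [x, y, z, w].
In Python, from bench import move_ptp, servo_line, goto_joints, move_gripper, sleep, inverse_kinematics, capture, PlanningError, close_job, spot_in, silhouettes, current_clock, current_joint_pos, current_qvel, current_joint_torque, current_position, current_orientation, current_force, current_torque, current_finger_gap, current_grip_force gives the robot as it stands. Calls block until the motion is done:
- move_ptp(position, orientation): joint-space move of the TCP to a pose.
- servo_line(position, orientation=None, rate=0.15, contact_N=None): straight line of the TCP; orientation=None keeps the orientation; rate is the mean speed in m/s. With contact_N (N) it stops when the force on the tool has changed by that much, and returns True; else False.
- goto_joints(angles): joint-space move.
- move_gripper(opening): finger opening in m; the grip force is fixed at half the most; returns when the fingers have stopped.
- sleep(seconds).
- inverse_kinematics(position, orientation): joint angles nearest the present ones, or None.
- capture(name): name is "scene" or "side" or "wrist"; returns a dict with "image" (400x640x3 uint8, blue, green, red), "range_z" (400x640 float32, m along the optical axis (not along the pixel's ray), 0 where there is no reading), "intrinsics" (3x3 intrinsics, pixels), "R" (3x3) and "t" (3): a world point X has camera coordinates R X + t. Camera axes: x right, y down, z forward; pixel columns grow to the right and rows downward; lengths in m; the calibration is good to about 2 mm. A picture is of the moment at which its call begins.
A pose or a line that the arm cannot do raises PlanningError and nothing moves.
- close_job(): hands the job in; it is judged then, once.
Trained networks look in the newest picture that a camera, given by its name, has taken for a name from the list of things; names that differ only in an ending like _2 or _b are one class to them, and where a whole thing is asked for, a point or a joint stands for the part that bears it (a point fixed in the world has none). Each returns a list of dicts, best first, with "conf" (0 to 1); they miss things now and then, are a little off and sometimes report something else, mostly with a low value. They report only what shows in the picture. A call takes as long as a camera call. They do not tell look-alikes from the thing itself.
- spot_in(camera, query): "xy" ([column, row] in pixels, amid what is visible of it).
- silhouettes(camera, query): "region" (400x640 bool, what is visible of it) and "xy" ([column, row] in pixels, amid what is visible of it).
Readings, each from a call of its own:
- current_clock(): time.
- current_joint_pos(): joint angles.
- current_qvel(): joint speeds.
- current_joint_torque(): joint torques, N m.
- current_position(): TCP position.
- current_orientation(): TCP orientation.
- current_force(): force on the tool from outside, world axes, zero at the start.
- current_torque(): the same for the moment, N m.
- current_finger_gap(): finger opening in m.
- current_grip_force(): force on a finger pad.
Only numpy, scipy, OpenCV 4.12 (cv2) and the standard library are available. Lean on these libraries where they do the work, as an engineer would, in place of code of your own. Each camera call takes 0.05 s, during which the arm holds its last target. There are 200 camera calls.

## Working session

There is one attempt and no reset: what is moved stays moved. The work goes in short steps, each a Python script; the robot and the scene stay as the last script left them, time stands still between calls to the robot, and variables do not carry over. Pictures are saved under pics/ and viewed, at most 10 in all, crops included, and the job is handed in when it is done.

```bash
mkdir -p pics
cat > h.py <<'E'
from bench import *
import numpy as np, cv2
def world(c,m):
    v,u=np.nonzero(m&(c["range_z"]>0)); z=c["range_z"][v,u]; K=c["intrinsics"]
    p=np.stack([(u-K[0,2])/K[0,0]*z,(v-K[1,2])/K[1,1]*z,z],1)
    return (p-c["t"])@c["R"]
def proj(c,X):
    q=c["R"]@np.array(X)+c["t"]; q=c["intrinsics"]@q; return q[:2]/q[2]
E
python3 - <<'E'
from h import *
ims=[]
for n in ["scene","side"]:
    c=capture(n); ims.append(c["image"]); cv2.imwrite(f"pics/{n}1.png",c["image"])
    print(n,"cam at",(-c["R"].T@c["t"]).round(3))
    for q in ["wedge","rack","tape_roll","stamp","mug","glue"]:
        for s in silhouettes(n,q):
            w=world(c,s["region"])
            if len(w): print(q,round(s["conf"],2),np.round(s["xy"]),s["region"].sum(),"med",np.median(w,0).round(3),"lo",np.percentile(w,2,axis=0).round(3),"hi",np.percentile(w,98,axis=0).round(3))
print(current_clock())
E
```

```text
scene cam at [ 1.425 -0.044  0.869]
wedge 0.97 [181. 306.] 934 med [ 0.808 -0.281  0.013] lo [ 0.763 -0.337 -0.003] hi [ 0.847 -0.226  0.028]
wedge 0.81 [361. 228.] 538 med [0.605 0.193 0.014] lo [ 0.562  0.142 -0.001] hi [0.648 0.241 0.028]
wedge 0.68 [284. 307.] 817 med [ 0.835 -0.041  0.014] lo [ 0.806 -0.1    0.002] hi [0.862 0.013 0.028]
wedge 0.57 [374. 143.] 281 med [0.183 0.318 0.014] lo [ 0.127  0.274 -0.002] hi [0.305 0.383 0.087]
rack 0.86 [187. 210.] 13657 med [ 0.558 -0.27   0.11 ] lo [ 0.343 -0.462  0.023] hi [ 0.689 -0.12   0.149]
tape_roll 0.68 [406. 190.] 463 med [0.461 0.373 0.022] lo [ 0.424  0.338 -0.002] hi [0.491 0.404 0.036]
stamp 0.63 [341. 196.] 175 med [0.487 0.159 0.022] lo [ 0.471  0.145 -0.   ] hi [0.497 0.174 0.065]
glue 0.94 [414. 220.] 689 med [0.642 0.334 0.067] lo [ 0.574  0.316 -0.001] hi [0.654 0.369 0.128]
glue 0.37 [189. 205.] 13719 med [ 0.558 -0.27   0.11 ] lo [ 0.34  -0.462  0.021] hi [ 0.689 -0.12   0.149]
side cam at [0.46  0.744 0.655]
wedge 0.82 [233. 137.] 357 med [ 0.796 -0.276  0.014] lo [ 0.761 -0.323  0.   ] hi [ 0.839 -0.225  0.028]

[... 185 characters left out ...]
24 0.388 0.03 ]
wedge 0.56 [271. 252.] 719 med [0.59  0.207 0.017] lo [0.551 0.15  0.001] hi [0.642 0.245 0.03 ]
rack 0.57 [271. 248.] 674 med [0.59  0.208 0.018] lo [0.55  0.149 0.004] hi [0.642 0.245 0.03 ]
tape_roll 0.83 [333. 312.] 1025 med [0.453 0.384 0.033] lo [0.42  0.344 0.003] hi [0.484 0.41  0.038]
stamp 0.53 [324. 236.] 299 med [0.476 0.17  0.023] lo [0.462 0.136 0.002] hi [0.49  0.18  0.067]
mug 0.82 [391. 273.] 1968 med [0.339 0.299 0.059] lo [0.304 0.243 0.006] hi [0.376 0.348 0.091]
glue 0.65 [244. 290.] 1216 med [0.619 0.359 0.079] lo [0.599 0.334 0.003] hi [0.645 0.369 0.131]
glue 0.53 [275. 250.] 720 med [0.589 0.208 0.017] lo [0.549 0.149 0.002] hi [0.64  0.246 0.03 ]
0.7
```

View pics/scene1.png

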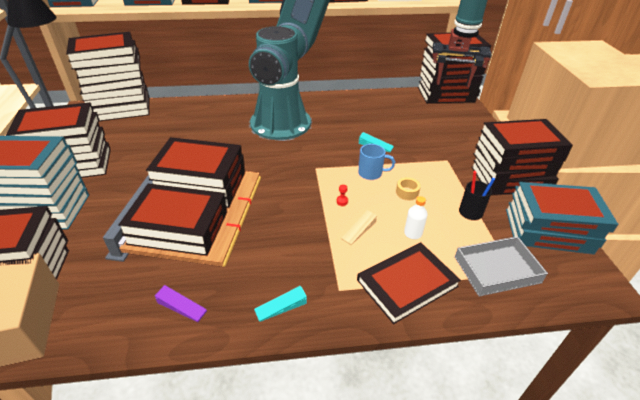

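View pics/side1.png

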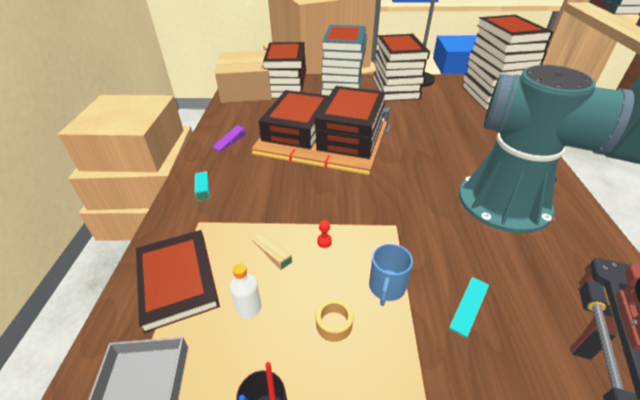

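The scene has a pale wedge at scene (361,228) / side (271,252), with its green heel at side (285,262). Things that could be mistaken for it are the purple wedge at scene (181,306), the turquoise one at (284,307) and the turquoise one at (374,143). I choose the pale one. The deck's red marks are at scene (243,199) and (233,225), side (292,155) and (327,161), and its front faces roughly +y.

Run:
```python
from h import *
P=[];crops=[]
for n,seed,marks in [("scene",(361,228),[(243,199),(233,225)]),("side",(271,252),[(292,155),(327,161)])]:
    c=capture(n); im=c["image"]; hsv=cv2.cvtColor(im,cv2.COLOR_BGR2HSV)
    s=min(silhouettes(n,"wedge"),key=lambda s:np.hypot(*(np.array(s["xy"])-seed)))
    w=world(c,s["region"]); P.append(w)
    m=s["region"]; g=m&(hsv[...,0]>40)&(hsv[...,0]<95)&(hsv[...,1]>60)
    if g.sum(): print(n,"green",g.sum(),np.median(world(c,g),0).round(4))
    red=((hsv[...,0]<5)|(hsv[...,0]>175))&(hsv[...,1]>190)&(hsv[...,2]>140)
    for u,v in marks:
        k=np.zeros_like(red);k[v-9:v+10,u-9:u+10]=1; k&=red
        w=world(c,k); print(n,"mark",k.sum(),w.mean(0).round(4),w.min(0).round(3),w.max(0).round(3))
    # brass edge/board pixels: points with z 20..48mm near rack
    w=world(c,np.ones_like(red)); w=w[(w[:,0]>.3)&(w[:,0]<.75)&(w[:,1]<-.05)&(w[:,1]>-.25)&(w[:,2]>.02)&(w[:,2]<.047)]
    print(n,len(w)); 
    # frontmost pts per x-bin
    f=[]
    for x in np.arange(.36,.7,.02):
        b=w[(w[:,0]>x)&(w[:,0]<x+.02)]
        if len(b)>3: f.append([*b[np.argsort(b[:,1])[-3:]].mean(0).round(3)])
    print(np.array(f).tolist())
    crops.append(cv2.resize(im[seed[1]-37:seed[1]+38,seed[0]-50:seed[0]+50],(400,300),interpolation=cv2.INTER_CUBIC))
    u,v=np.mean(marks,0).astype(int)
    crops.append(cv2.resize(im[v-37:v+38,u-50:u+50],(400,300),interpolation=cv2.INTER_CUBIC))
w=np.vstack(P); w=w[(w[:,2]>.004)&(w[:,2]<.033)]
r=cv2.minAreaRect(w[:,:2].astype(np.float32)); print("wedge",r, cv2.boxPoints(r).round(3).tolist())
A=np.c_[w[:,:2],np.ones(len(w))]; print("grad",np.linalg.lstsq(A,w[:,2],rcond=None)[0])
cv2.imwrite("pics/crop.png",np.vstack([np.hstack(crops[:2]),np.hstack(crops[2:])]))
```

```text
scene mark 16 [ 0.4796 -0.1258  0.0379] [ 0.472 -0.146  0.026] [ 0.487 -0.114  0.042]
scene mark 23 [ 0.5845 -0.1558  0.0378] [ 0.579 -0.176  0.022] [ 0.592 -0.143  0.042]
scene 2099
[[0.363, -0.084, 0.026], [0.384, -0.089, 0.027], [0.404, -0.094, 0.027], [0.422, -0.099, 0.024], [0.442, -0.103, 0.024], [0.466, -0.111, 0.026], [0.486, -0.114, 0.037], [0.506, -0.121, 0.024], [0.524, -0.127, 0.025], [0.548, -0.132, 0.026], [0.565, -0.138, 0.025], [0.584, -0.143, 0.03], [0.606, -0.149, 0.025], [0.622, -0.153, 0.024], [0.643, -0.16, 0.025], [0.667, -0.166, 0.023], [0.682, -0.171, 0.023]]
side green 43 [0.5589 0.2362 0.0161]
side mark 9 [ 0.584  -0.1434  0.0356] [ 0.581 -0.148  0.024] [ 0.586 -0.141  0.043]
side mark 9 [ 0.4795 -0.1139  0.0345] [ 0.477 -0.117  0.025] [ 0.48  -0.111  0.041]
side 2201
[[0.362, -0.08, 0.025], [0.386, -0.085, 0.025], [0.407, -0.092, 0.025], [0.424, -0.097, 0.025], [0.445, -0.101, 0.027], [0.464, -0.106, 0.026], [0.483, -0.112, 0.027], [0.506, -0.12, 0.026], [0.526, -0.125, 0.026], [0.545, -0.13, 0.025], [0.563, -0.134, 0.025], [0.584, -0.138, 0.03], [0.602, -0.146, 0.024], [0.625, -0.153, 0.025], [0.65, -0.16, 0.025], [0.667, -0.163, 0.026], [0.685, -0.169, 0.025]]
wedge ((0.6008490324020386, 0.19147513806819916), (0.037365999072790146, 0.1271200031042099), 42.80064392089844) [[0.5440000295639038, 0.22499999403953552], [0.6299999952316284, 0.13199999928474426], [0.6579999923706055, 0.15800000727176666], [0.5709999799728394, 0.25099998712539673]]
grad [-0.17502583  0.03115574  0.11513741]
```

View pics/crop.png

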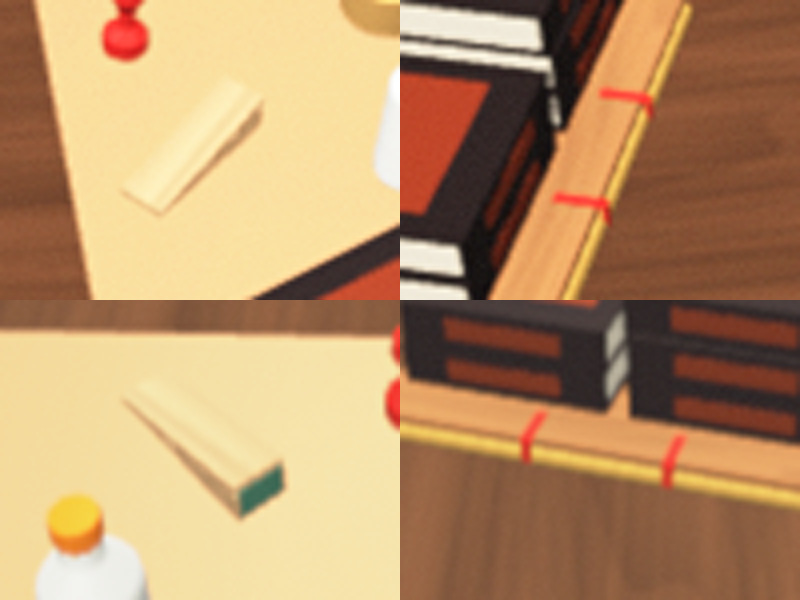

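The crops confirm the pale wedge. Its heel is green in the side crop and its thin end points away from the heel, towards +x and −y. The marks sit on the brass-edged front, about 109 mm apart, which matches the given 110 mm. I'm moving above the wedge for one close look.

```bash
cat >> h.py <<'E'
from scipy.spatial.transform import Rotation as Ro
def quat(ang):  # tool x level at angle ang, pointing down
    x=np.array([np.cos(ang),np.sin(ang),0]); z=np.array([0,0,-1.]); return Ro.from_matrix(np.c_[x,np.cross(z,x),z]).as_quat()
E
python3 - <<'E'
from h import *
aw=np.radians(-47); ar=np.arctan2(-.965,-.262)
for f in (0,np.pi):
    print(f,inverse_kinematics([.6,.19,.2],quat(aw+f)),inverse_kinematics([.556,-.04,.02],quat(ar+f)))
f=0 if inverse_kinematics([.6,.19,.2],quat(aw)) is not None and inverse_kinematics([.556,-.04,.02],quat(ar)) is not None else np.pi
move_ptp([.6,.19,.2],quat(aw+f)); print(f,current_clock(),current_force())
c=capture("wrist"); cv2.imwrite("pics/w1.png",c["image"])
for s in silhouettes("wrist","wedge"):
    w=world(c,s["region"]); w=w[(w[:,2]>.004)&(w[:,2]<.035)]
    r=cv2.minAreaRect(w[:,:2].astype(np.float32)); A=np.c_[w[:,:2],np.ones(len(w))]
    print(s["conf"],s["xy"],len(w),r,cv2.boxPoints(r).round(4).tolist(),np.linalg.lstsq(A,w[:,2],rcond=None)[0])
E
```

```text
0 [ 1.96980991e-01  4.20366178e-01  1.47083705e+00 -4.44089210e-16
  1.25038943e+00  2.58808207e+00] None
3.141592653589793 [ 1.96980991e-01  4.20366178e-01  1.47083705e+00 -4.44089210e-16
  1.25038943e+00 -5.53510587e-01] [-1.95737025e-01  5.56425531e-01  1.79160467e+00 -4.44089210e-16
  7.93562454e-01  6.93747737e-02]
3.141592653589793 2.9667 [-0.24377741  0.70602653 -1.25022648]
0.57 [337.8, 390.0] 632 ((0.8066392540931702, -0.00510169193148613), (0.05392862856388092, 0.027545005083084106), 69.0550537109375) [[0.7840999960899353, -0.02539999969303608], [0.8098999857902527, -0.03519999980926514], [0.8291000127792358, 0.015200000256299973], [0.8033999800682068, 0.02500000037252903]] [-0.11001761  0.18389973  0.10662506]
```

View pics/w1.png

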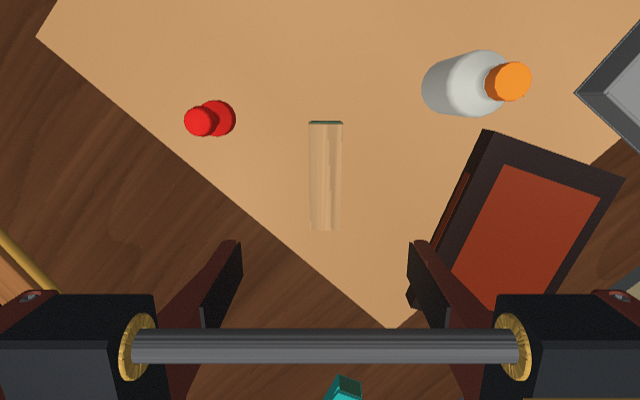

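The wrist view shows the wedge upright at columns 309–343, rows 121–231, with the green heel at the top at row 122. The network only found the turquoise one here, so I'll project the corner pixels myself.

Run:
```python
from h import *
c=capture("wrist"); K=c["intrinsics"]; o=-c["R"].T@c["t"]
def ray(u,v,z):
    d=c["R"].T@np.linalg.inv(K)@[u,v,1]; return o+d*(z-o[2])/d[2]
p=[ray(310,124,.03),ray(343,124,.03),ray(341,230,.006),ray(309,230,.006)]
print(np.round(p,4).tolist()); h=(p[0]+p[1])/2; t=(p[2]+p[3])/2
print("len",np.linalg.norm((h-t)[:2]),"mid",(h+t)/2,"ang",np.degrees(np.arctan2(*(t-h)[1::-1])))
m=np.zeros(c["range_z"].shape,bool); m[100:245,295:358]=1
w=world(c,m); w=w[w[:,2]>.0045]; r=cv2.minAreaRect(w[:,:2].astype(np.float32)); print(r,len(w),w[:,2].max(),np.median(w,0))
```

```text
[[0.551, 0.2223, 0.03], [0.5741, 0.244, 0.03], [0.6562, 0.1576, 0.006], [0.6297, 0.1329, 0.006]]
len 0.11908748983092554 mid [0.60274616 0.18920616 0.018     ] ang -47.56357998050323
((0.6015610098838806, 0.18891070783138275), (0.0340176522731781, 0.12080288678407669), 42.453575134277344) 3586 0.03188885846121138 [0.59592347 0.19515222 0.01983632]
```

```bash
cat >> h.py <<'E'
AR=np.radians(-105.3); N=np.array([np.cos(AR),np.sin(AR),0]); E=np.array([-N[1],N[0],0]); O=np.array([.532,-.128,0]); QR=quat(AR+np.pi)
def deck(d,z): return O-d*N+[0,0,z]   # point d in front of the deck
E
python3 - <<'E'
from h import *
aw=np.radians(-47.5); d=np.array([np.cos(aw),np.sin(aw),0]); g=np.array([.602,.189,0])-.008*d; q=quat(aw+np.pi)
move_ptp(g+[0,0,.09],q)
print(servo_line(g+[0,0,.006],q,rate=.06,contact_N=8),current_position())
move_gripper(.0); print("gap",current_finger_gap(),current_grip_force())
z=current_position()[2]
servo_line(g+[0,0,.13],rate=.12)
print("gap",current_finger_gap(),current_position())
G=deck(.025+.068,0)
move_ptp(G+[0,0,.13],QR)
print(servo_line(G+[0,0,z+.001],QR,rate=.06,contact_N=4),current_position(),current_force(),current_finger_gap(),current_clock())
c=capture("scene"); cv2.imwrite("pics/s2.png",cv2.resize(c["image"][130:290,120:340],None,fx=3,fy=3,interpolation=cv2.INTER_CUBIC))
E
```

```text
False [0.59694744 0.19494319 0.00640946]
gap 0.033718532281092804 29.999928306788206
gap 0.033553204638390635 [0.59590089 0.19474454 0.12914885]
False [ 0.55678238 -0.03831677  0.00725247] [ 0.32210926  0.05992061 -0.80498843] 0.0340401398773354 10.3833
```

View pics/s2.png

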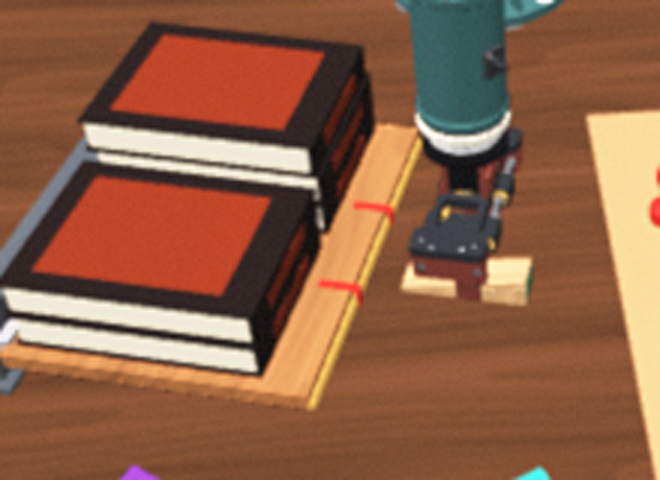

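The crop shows the wedge held in front of the brass edge, thin end at crop (405,283) towards the deck, heel at (530,280). I'll release it, back up, check the pose, then shut the fingers behind the heel.

Run:
```python
from h import *
move_gripper(.06); p=np.array(current_position())
servo_line(p+[0,0,.09],rate=.12)
servo_line(deck(.145+.06,.13),QR,rate=.2)
move_gripper(0)
for n in ["wrist","scene"]:
    c=capture(n); cv2.imwrite(f"pics/{n}3.png",c["image"])
    w=world(c,np.ones((400,640),bool)); a=(w-O)@N; b=(w-O)@E
    k=(a<-.012)&(a>-.17)&(abs(b)<.05)&(w[:,2]>.005)&(w[:,2]<.033)
    if k.sum()>50:
        P=np.c_[a,b,w[:,2]][k]; r=cv2.minAreaRect(P[:,:2].astype(np.float32)); print(n,k.sum(),r,cv2.boxPoints(r).round(4).tolist(),P[:,2].max())
    k=(abs(b)<.15)&(abs(a)<.03)&(w[:,2]>.012)&(w[:,2]<.047)
    if k.sum(): 
        for lo in np.arange(-.15,.15,.05):
            s=a[k&(b>lo)&(b<lo+.05)]; print(round(lo,2),len(s),np.percentile(s,1).round(4) if len(s) else '',end=' | ')
    print()
print(current_clock())
```

```text
-0.15 199 -0.0002 | -0.1 0  | -0.05 28 0.0012 | 0.0 36 0.0008 | 0.05 0  | 0.1 184 0.0015 | 
scene 448 ((-0.0886341854929924, 0.002986995503306389), (0.037851396948099136, 0.11826587468385696), 89.00914764404297) [[-0.14810000360012054, -0.01489999983459711], [-0.02979999966919422, -0.017000000923871994], [-0.029200000688433647, 0.020899999886751175], [-0.14740000665187836, 0.02290000021457672]] 0.032000950848060976
-0.15 126 -0.0005 | -0.1 134 -0.0005 | -0.05 153 -0.0005 | 0.0 161 -0.0004 | 0.05 183 -0.0002 | 0.1 192 0.0005 | 
13.7667
```

View pics/wrist3.png

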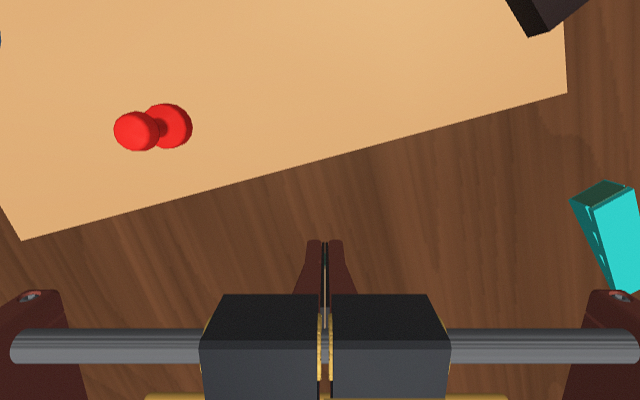

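The wedge is placed square, 30 mm short of the edge and 3 mm off the middle line. The wrist picture shows only the shut fingers, with the wedge out of its view. Next is the push with force feedback.

Run:
```python
from h import *
z=.009
at=lambda d: deck(d,z)+.003*E
servo_line(at(.19)+[0,0,.06],QR,rate=.15); servo_line(at(.19),QR,rate=.08); sleep(.3)
f0=np.mean([current_force() for _ in range(5)],0)
F=lambda: -(np.mean([current_force() for _ in range(3)],0)-f0)@N
hit=servo_line(at(.05),QR,rate=.025,contact_N=5)
d=-(np.array(current_position())-O)@N; sleep(.15); print("hit",hit,d,F(),current_clock())
log=[]
while hit and d>.035 and current_clock()<50:
    f=F(); log.append((round(d*1e3,1),round(f,1)))
    if f>=13.6: break
    d-=.0006 if f<10 else .0003
    servo_line(at(d),QR,rate=.01); sleep(.12)
print(log); sleep(.3); print(F(),(current_force()-f0).round(2),np.array(current_position()),current_clock())
```

```text
hit True 0.07276931077470611 -0.29688621071279064 19.7083
[(np.float64(72.8), np.float64(-0.3)), (np.float64(72.2), np.float64(4.6)), (np.float64(71.6), np.float64(7.5)), (np.float64(71.0), np.float64(8.3)), (np.float64(70.4), np.float64(9.4)), (np.float64(69.8), np.float64(10.7)), (np.float64(69.5), np.float64(11.7)), (np.float64(69.2), np.float64(13.1)), (np.float64(68.9), np.float64(13.3)), (np.float64(68.6), np.float64(14.6))]
14.384470203319292 [ 2.85 14.13 -4.32] [ 0.55349011 -0.06025009  0.00876752] 23.325
```

The push reached 14.4 N and tight, with the tip about 60 mm in. Now I back off straight, rise and check.

Run:
```python
from h import *
p=np.array(current_position())
servo_line(p-.06*N,QR,rate=.05); servo_line(p-.06*N+[0,0,.15],QR,rate=.15); servo_line(p-.2*N+[0,0,.2],QR,rate=.2)
c=capture("scene"); cv2.imwrite("pics/s4.png",cv2.resize(c["image"][130:290,120:340],None,fx=3,fy=3,interpolation=cv2.INTER_CUBIC))
w=world(c,np.ones((400,640),bool)); a=(w-O)@N; b=(w-O)@E
k=(a<-.004)&(a>-.17)&(abs(b)<.05)&(w[:,2]>.005)&(w[:,2]<.033)
r=cv2.minAreaRect(np.c_[a,b][k].astype(np.float32)); print(r,cv2.boxPoints(r).round(4).tolist(),current_clock())
```

```text
((-0.032818716019392014, 0.003381902351975441), (0.038489896804094315, 0.057474564760923386), 89.86441040039062) [[-0.06159999966621399, -0.015799999237060547], [-0.004100000020116568, -0.01590000092983246], [-0.004000000189989805, 0.022600000724196434], [-0.061500001698732376, 0.022700000554323196]] 26.8167
```

View pics/s4.png

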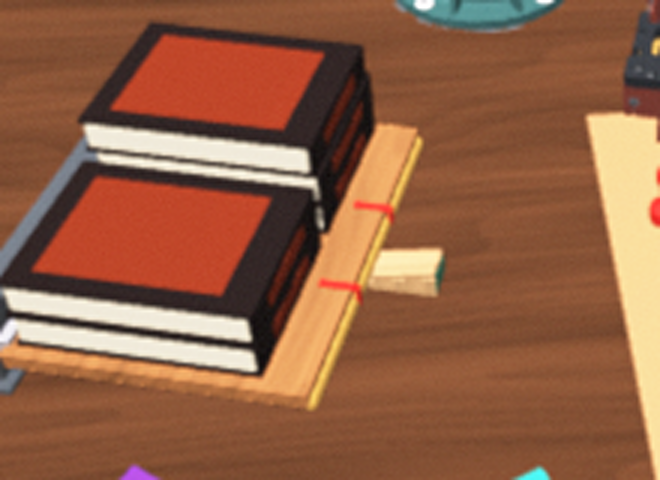

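The wedge sits square under the brass edge between the marks, heel at crop (440,270), with the robot clear of it. I'm handing it in.

```bash
python3 -c "
from bench import *
print(close_job())"
```

```text
the job is handed in; nothing more can be done
None
```

The wedge is jammed under the brass edge between the red marks, pushed to about 14 N with its tip about 58 mm in and square to the edge; the robot is clear and the job is handed in, with no verdict shown.

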